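Post the rejected spacer plate into the quarantine box

ROBOT

A 6-joint arm with a two-finger parallel gripper is mounted at the origin on a cart in front of the work surface, level with it; the furniture and walls round the work are solid. World frame = base frame: x ahead of the robot, y to its left, z up, the work surface at z = 0. Lengths are in m, angles in rad, forces in N, time in s.
With the tool pointing down it reaches from about 0.35 to 0.875 m from the base axis. Payload 4.2 kg.
Tool frame: the origin (TCP) lies midway between the tips of the shut fingers; the grasp point (between the pads) lies 19 mm behind it; z points along the fingers, y is the direction in which the jaws open and shut (so a half turn about z gives the same grasp; the last joint's range is limited). The gripper opens to 87 mm and grips with 3 to 60 N. Pads are 19 mm wide; open, the fingers measure 117 mm over their backs; the gripper's body (75 mm by 190 mm) begins 51 mm behind the grasp point.
Start: joints at [-0.922, 0.385, 0.008, 0, -1.194, -0.259], TCP at [0.238, -0.578, 0.223] pointing down, gripper open.
Joint ranges: [-3.14, 3.14], [-1.21, 2.06], [-1.07, 1.41], [-3.16, 2.05], [-2.99, -0.16], [-3.1, 3.1]. Speed limits (rad/s): [2.79, 2.79, 3.14, 3.14, 3.14, 3.14].

INTERFACE

Orientations are given as a rotation vector (axis times angle).
In Python, from rig import get_obs, viewer, job gives the robot as it stands. The module is installed in compiled form; this text tells all that it offers.
- The arm moves only by the tool step_arm, never from a script. Its argument "motion" is a list of rows, each an object with "grip": the closure, from 0 (fully open) to 1 (shut); "translation": the shift along the tool's x, y, z in m, a list of three; "twist": the turn about the tool's z in degrees. A call has exactly 8 rows; each row shifts and turns the commanded pose from where the row before left it, along the tool's axes as they then stand; what a row does not reach is not made up. A row lasts 1/12 s, in which the tool goes at most 41.7 mm and 7.16 degrees, less where a joint would pass 70% of its speed; a pose out of reach is approached as far as the arm can. A call with a gripper value outside its range is refused whole. The fingers move at their own pace and stop on an object; "squeeze" is the grip in N (left out, the last holds). Time passes only in rows, so rows that do not move let the fingers close, or fill a call up. It gives the time, the measured TCP pose, the force and the opening at its end, in the units of the state.
- get_obs(): the state, without advancing time (a new reading comes with each control period).
- viewer.grab_frame(name): name is "side" or "top" or "wrist"; returns a dict with "color" (384x512x3 uint8, red, green, blue), "fx", "fy", "cx", "cy" (pixels), "cam_to_world" (4x4, takes a point from camera to world coordinates). Camera axes: x right, y up, looking along -z (the intrinsics and any distortion apply to the point x, -y, -z); pixel columns grow to the right and rows downward; lengths in m; the calibration is good to about 2 mm. A picture is of the moment at which its call begins. There is no depth.
- job.sign_off(): hands the job in, once; it reports no verdict.
The state is a dict: "time": time; "qpos": joint angles; "qd": joint speeds; "joint_efforts": joint torques, N m; "ee_pos": TCP position; "ee_rot": TCP orientation; "ft_force": force on the tool from outside, world axes, zero at the start; "ft_torque": the same for the moment, N m; "opening": opening from 0.0 (shut) to 1.0 (fully open).
Only numpy, scipy, OpenCV 4.12 (cv2) and the standard library are available. Lean on these libraries where they do the work, as an engineer would, in place of code of your own. Each camera call takes 0.05 s, during which the arm holds its last target.

TASK

The spacer plate with the red-painted tab has been rejected: take it from the rack and post it, upright and tab up, through the slot in the lid of the red quarantine box, feeling for the slot gently and pushing the plate down past the sprung catches until it drops right inside. Do not force anything against the lid, leave the two good plates in the rack and do not disturb the other things on the bench.

Things in the scene. Friction and masses are not known exactly. Their poses are not given: they have to be found in the camera images.
- reject_plate: The rejected spacer plate: flat steel, 8 mm thick (x), 0.15 kg, upright in a rack pocket. Body 44 mm wide (y), 45 mm high, lower corners rounded at 6 mm; centred above it a red grip tab 22 mm wide, 26 mm high, also 8 mm thick (71 mm high in all). Origin: centre of the underside, z up through the tab. Grip it across the 8 mm, on the tab and upper body. Front and back are alike.
- reject_plate_mid (a point): The middle of the rejected plate, 35.5 mm above its origin along its z.
- good_plate_1: A good spacer plate of the same shape with a bare steel tab; it stays in the rack. Origin: centre of the underside.
- good_plate_2: Another good spacer plate with a bare steel tab; it stays in the rack. Origin: centre of the underside.
- rack: Black rack fixed to the bench, 56 x 196 x 26 mm (x, y, z). Three pockets 10 x 47 mm, 18 mm deep, in line along its y, 64 mm apart, the middle one at its centre; pocket floors lie 8 mm above the bench, so tab tops stand 79 mm above it. The plates lie in the rack's y-z plane; which stands where varies; they may lean a little, so a held plate's foot may be 2 mm off. Origin: centre of the underside.
- reject_box: Red quarantine box fixed to the bench, 120 x 120 mm, 105 mm high without its lid, with a clear front panel and a rubber floor 8 mm above its underside. Origin: centre of the underside, z up.
- indicator: Digital dial indicator in a steel holder, 136 mm high, a bystander left of the box.
- valve_body: Black injector body, 40 x 90 x 52 mm, a bystander right of the rack.
- box_lid: The box's fixed red lid, axes parallel to the box's. Origin: centre of its underside, 105 mm above the bench. On it lies a steel mouth plate, 80 x 94 mm, and in its centre the slot: 10 mm wide (lid x), 47 mm long (lid y). Neither plate nor fingers may press on the lid, the mouth plate or the catches with more than 25 N. The fingers do not fit through the slot.
- catch_level (a point): Point 16 mm below lid_top, the level of two sprung nylon catches, one at each end of the slot, each reaching 3 mm into its length. The plate's weight does not open them: pushing its corners past takes about 6 to 15 N, then they grip its edges and hold it. When the body's shoulders pass (tab top 10 mm above the mouth) it drops. Let go and push the tab's top with shut fingertips for that.
- fluid_jar: Small amber jar with a black cap, 46 mm across, 71 mm high, a bystander behind the box.
- lap_pot: Open steel dish, 67 mm across, 30 mm high, a bystander behind the box.
- nozzle_nut_0: Steel nut, 27 mm across, 26 mm high, standing behind the rack, a bystander.
- lid_top (a point): Point straight above the lid's origin by 11 mm, level with the mouth plate's upper face (116 mm above the bench). The mouth plate is screwed down in elongated holes: the slot's centre lies 6 to 22 mm behind this point (towards lid +x, away from the clear front), with no offset in y. How far is not measured: look or feel (touch lightly, shift by 1.4 mm, retry). Allowed forces do not shift it.

How it is judged:
By the outcome, as a careful person would: the job done as asked, in the order asked, and still so for the second after the job is handed in, with the robot touching nothing.
It also fails if it takes over 72 s, if anything falls off the work surface, if the arm or the gripper's body presses on something with over 40 N, if the wrist force passes 120 N, or if a joint passes its speed limit or range.

## Working session

There is one attempt and no reset: what is moved stays moved. The work goes in short steps, Python scripts to look and compute and a tool call to move; the robot and the scene stay as the last step left them, time stands still between calls to the robot, and variables do not carry over. Pictures are saved under pics/ and viewed, and the job is handed in when it is done.

Besides the shell and the picture viewer there is one more tool, called in YAML: its name, and indented under it one key for each argument. step_arm: Moves the arm, as the interface text tells. Its arguments: {"type":"object","properties":{"motion":{"type":"array","items":{"type":"object","properties":{"grip":{"type":"number"},"translation":{"type":"array","items":{"type":"number"}},"twist":{"type":"number"}}}},"squeeze":{"type":"number"}},"required":["motion"]}

```bash
mkdir -p pics; cat > h.py <<'E'
import numpy as np,cv2
from rig import get_obs,viewer,job
def grab(n,f):
    d=viewer.grab_frame(n); cv2.imwrite('pics/'+f+'.png',d['color'][:,:,::-1]); np.save('pics/'+f+'.npy',d,allow_pickle=True); return d
def load(f): return np.load('pics/'+f+'.npy',allow_pickle=True).item()
def ray(d,u,v):
    T=np.array(d['cam_to_world']); r=np.array([(u-d['cx'])/d['fx'],-(v-d['cy'])/d['fy'],-1]); return T[:3,3],T[:3,:3]@r
def onz(d,u,v,z):
    o,r=ray(d,u,v); return o+r*(z-o[2])/r[2]
def proj(d,p):
    T=np.array(d['cam_to_world']); c=T[:3,:3].T@(np.array(p)-T[:3,3]); return d['cx']+d['fx']*c[0]/-c[2], d['cy']-d['fy']*c[1]/-c[2]
E
python3 - <<'E'
from h import *
for n in('side','top','wrist'):
    d=grab(n,n+'0'); print(n,d.keys(),d['fx'],d['fy'],d['cx'],d['cy'],np.round(d['cam_to_world'],3).tolist())
o=get_obs();print(o)
E
```

```text
side dict_keys(['color', 'fx', 'fy', 'cx', 'cy', 'cam_to_world']) 461.09238085661804 461.09238085661804 245.7352315610906 190.10824552678721 [[0.802, 0.232, -0.55, -0.337], [-0.597, 0.322, -0.735, -1.324], [0.007, 0.918, 0.396, 0.791], [0.0, 0.0, 0.0, 1.0]]
top dict_keys(['color', 'fx', 'fy', 'cx', 'cy', 'cam_to_world']) 460.0660574369474 460.0660574369474 256.77323544538757 190.77620087339287 [[-0.025, 0.991, -0.13, 0.438], [-1.0, -0.027, -0.013, -0.024], [-0.017, 0.13, 0.991, 1.452], [0.0, 0.0, 0.0, 1.0]]
wrist dict_keys(['color', 'fx', 'fy', 'cx', 'cy', 'cam_to_world']) 266.52626402933384 266.52626402933384 253.0913103216671 192.5963925718917 [[-0.38, -0.885, -0.269, 0.164], [0.925, -0.362, -0.112, -0.609], [0.002, -0.292, 0.957, 0.383], [0.0, 0.0, 0.0, 1.0]]
{'time': 0.15, 'qpos': array([-9.22441901e-01,  3.85367334e-01,  6.95440750e-03, -3.53300302e-04,
       -1.19403369e+00, -2.58615325e-01]), 'qd': array([-0.00046245, -0.00088023,  0.00181027,  0.00187163, -0.00058559,
       -0.00089801]), 'joint_efforts': array([-4.94384076e-04, -3.91051841e+01,  1.87586796e+01,  4.22238976e+00,
        1.23755605e-02, -1.43893731e-04]), 'ee_pos': array([ 0.23731365, -0.57769672,  0.22172406]), 'ee_rot': array([ 6.08049726e-01, -3.08175044e+00, -2.55591396e-03]), 'ft_force': array([-0.03862746,  0.97164623, -0.20642564]), 'ft_torque': array([ 0.06048381, -0.00511442, -0.03327165]), 'opening': 0.9957762901279784}
```

View pics/side0.png

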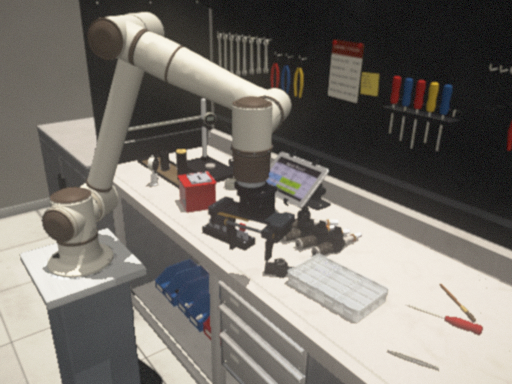

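View pics/top0.png

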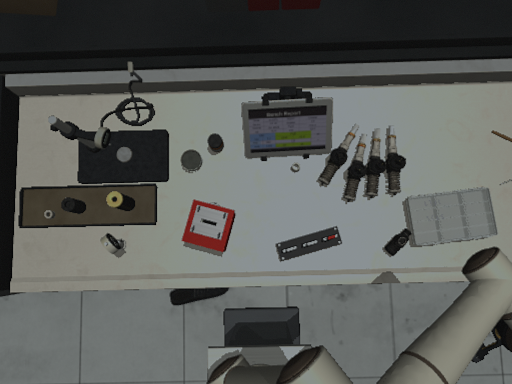

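View pics/wrist0.png

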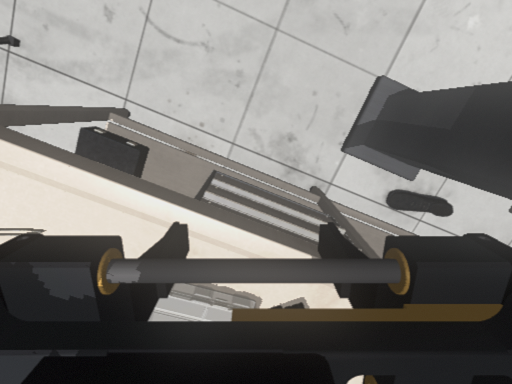

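```bash
python3 - <<'E'
from h import *
d=load('top0'); im=d['color'][:,:,::-1]
a=cv2.resize(im[190:265,170:245],None,fx=5,fy=5,interpolation=cv2.INTER_CUBIC); b=cv2.resize(im[215:270,265:350],None,fx=5,fy=5,interpolation=cv2.INTER_CUBIC)
c=np.zeros((375,800,3),np.uint8); c[:375,:375]=a; c[:275,375:800]=b
cv2.imwrite('pics/crop0.png',c)
for n,u,v,z in[('redtab',332,238,.079),('rackc',308,243,.026),('box',209,227,.116),('slot',208,221,.116),('valve',397,242,.05)]: print(n,onz(d,u,v,z))
E
```

```text
redtab [ 0.47086965 -0.22540334  0.079     ]
rackc [ 0.45875511 -0.1588389   0.026     ]
box [0.51091265 0.13486109 0.116     ]
slot [0.52842092 0.13757134 0.116     ]
valve [ 0.45455283 -0.42453969  0.05      ]
```

View pics/crop0.png

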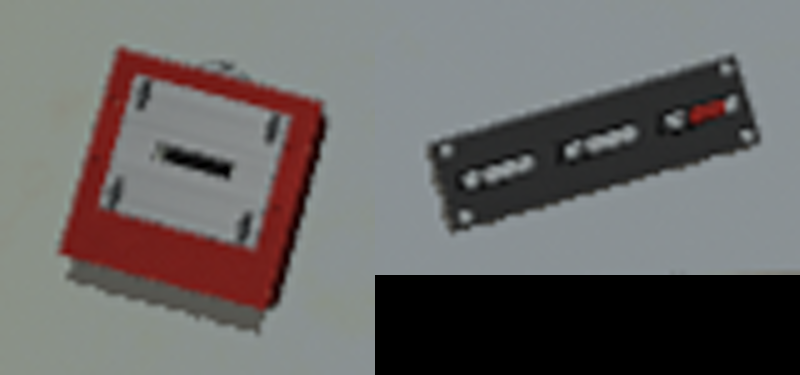

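```bash
cat > fit.py <<'E'
from h import *
d=load('top0'); im=d['color']; hsv=cv2.cvtColor(im,cv2.COLOR_RGB2HSV)
# mouth plate: non-red pixels within lid, filled
S=8
def rect(mask,off):
    c,_=cv2.findContours(mask,cv2.RETR_EXTERNAL,cv2.CHAIN_APPROX_NONE); c=max(c,key=cv2.contourArea)
    r=cv2.minAreaRect(cv2.convexHull(c)); b=(cv2.boxPoints(r)+.5)/S-.5+off; return b
def crop(x0,x1,y0,y1): return cv2.resize(im[y0:y1,x0:x1],None,fx=S,fy=S,interpolation=cv2.INTER_CUBIC).astype(int)
c=crop(180,245,195,260)
red=((c[...,0]-c[...,1])>50).astype(np.uint8)
red=cv2.morphologyEx(red,cv2.MORPH_CLOSE,np.ones((5,5)))
cn,h=cv2.findContours(red,cv2.RETR_CCOMP,cv2.CHAIN_APPROX_NONE)
inner=[q for q,hh in zip(cn,h[0]) if hh[3]>=0]; q=max(inner,key=cv2.contourArea)
b=(cv2.boxPoints(cv2.minAreaRect(q))+.5)/S-.5+[180,195]
def rep(n,b,z):
    P=np.array([onz(d,u,v,z)[:2] for u,v in b]); print(n,'c',P.mean(0).round(4),'sides',[np.linalg.norm(P[i]-P[(i+1)%4]).round(4) for i in range(2)],
     'ang',[np.degrees(np.arctan2(*(P[(i+1)%4]-P[i])[::-1])).round(2) for i in range(2)]); print(b.round(1).tolist())
rep('mouth',b,.116)
rep('lid outer',rect(red,[180,195]),.113)
c=crop(265,350,215,270)
dark=(c.max(2)<75).astype(np.uint8)
dark=cv2.morphologyEx(dark,cv2.MORPH_CLOSE,np.ones((15,15)))
rep('rack',rect(dark,[265,215]),.026)
r=((c[...,0]-c[...,1])>50).astype(np.uint8); b=rect(r,[265,215]); rep('tab',b,.079)
from scipy.spatial.transform import Rotation as R
o=get_obs(); print(R.from_rotvec(o['ee_rot']).as_matrix().round(3))
E
python3 fit.py
```

```text
mouth c [0.5259 0.1365] sides [np.float64(0.0841), np.float64(0.0986)] ang [np.float64(-15.96), np.float64(-106.97)]
[[188.4, 231.4], [196.1, 203.5], [228.5, 212.4], [220.7, 240.4]]
lid outer c [0.5164 0.1381] sides [np.float64(0.1257), np.float64(0.1276)] ang [np.float64(-15.85), np.float64(-106.95)]
[[181.4, 240.4], [192.9, 198.7], [234.6, 210.2], [223.1, 251.9]]
rack c [ 0.4572 -0.1598] sides [np.float64(0.1989), np.float64(0.0564)] ang [np.float64(-75.41), np.float64(-166.51)]
[[274.8, 243.6], [336.6, 225.7], [341.8, 243.5], [279.9, 261.4]]
tab c [ 0.4747 -0.2226] sides [np.float64(0.0221), np.float64(0.0093)] ang [np.float64(-72.54), np.float64(-163.46)]
[[327.0, 236.5], [334.0, 234.0], [335.0, 237.0], [328.0, 239.4]]
[[-0.925 -0.38  -0.001]
 [-0.38   0.925  0.002]
 [ 0.     0.002 -1.   ]]
```

step_arm:
  motion:
    - {"grip": 0, "translation": [-0.0295, 0.02, 0], "twist": 0}
    - {"grip": 0, "translation": [-0.0295, 0.02, 0], "twist": 0}
    - {"grip": 0, "translation": [-0.0295, 0.02, 0], "twist": 0}
    - {"grip": 0, "translation": [-0.0295, 0.02, 0], "twist": 0}
    - {"grip": 0, "translation": [-0.0295, 0.02, 0], "twist": 0}
    - {"grip": 0, "translation": [-0.0295, 0.02, 0], "twist": 0}
    - {"grip": 0, "translation": [-0.0295, 0.02, 0], "twist": 0}
    - {"grip": 0, "translation": [-0.0295, 0.02, 0], "twist": 0}
  squeeze: 20

```text
time: 0.82
ee_pos: [0.3955, -0.3387, 0.2224]
ee_rot: [0.608, -3.082, -0.0]
ft_force: [0.1, -0.1, 0.4]
opening: 0.999
```

step_arm:
  motion:
    - {"grip": 0, "translation": [-0.0295, 0.02, 0], "twist": 0}
    - {"grip": 0, "translation": [-0.0295, 0.02, 0], "twist": 0}
    - {"grip": 0, "translation": [-0.0295, 0.02, 0], "twist": 0}
    - {"grip": 0, "translation": [-0.0295, 0.02, 0], "twist": 0}
    - {"grip": 0, "translation": [0, 0, 0], "twist": -7}
    - {"grip": 0, "translation": [0, 0, 0], "twist": -7}
    - {"grip": 0, "translation": [0, 0, 0], "twist": -7}
    - {"grip": 0, "translation": [0, 0, 0], "twist": -7}

```text
time: 1.48
ee_pos: [0.4737, -0.221, 0.2222]
ee_rot: [1.346, -2.838, -0.001]
ft_force: [0.2, -0.0, 0.5]
opening: 1.001
```

step_arm:
  motion:
    - {"grip": 0, "translation": [0, 0, 0], "twist": -7}
    - {"grip": 0, "translation": [0, 0, 0], "twist": -7}
    - {"grip": 0, "translation": [0, 0, 0], "twist": -7}
    - {"grip": 0, "translation": [0, 0, 0], "twist": -7}
    - {"grip": 0, "translation": [0, 0, 0], "twist": -7}
    - {"grip": 0, "translation": [0, 0, 0], "twist": -7}
    - {"grip": 0, "translation": [0, 0, 0], "twist": -7}
    - {"grip": 0, "translation": [0, 0, 0], "twist": -5}

```text
time: 2.15
ee_pos: [0.4735, -0.2215, 0.2222]
ee_rot: [2.486, -1.92, -0.001]
ft_force: [-0.8, -1.0, -0.5]
opening: 1.005
```

```bash
cat >> h.py <<'E'
from scipy.spatial.transform import Rotation as R
def st():
    o=get_obs(); M=R.from_rotvec(o['ee_rot']).as_matrix(); print('t',round(o['time'],2),'tcp',o['ee_pos'].round(4),'yawY',np.degrees(np.arctan2(M[1,1],M[0,1])).round(2),'z',M[:,2].round(4),'F',o['ft_force'].round(2),'open',round(o['opening'],4)); return o,M
def dtool(target,yaw=None):
    o,M=st(); d=M.T@(np.array(target)-o['ee_pos']); print('tool delta',d.round(4)); return d
E
python3 - <<'E'
from h import *
st(); grab('wrist','w1'); print(proj(load('w1'),[.4747,-.2226,.079]))
E
```

```text
t 2.15 tcp [ 0.4735 -0.2215  0.2222] yawY -165.35 z [-6.e-04  3.e-04 -1.e+00] F [-0.85 -1.04 -0.5 ] open 1.0052
(np.float64(252.521595099485), np.float64(182.02370963533542))
```

View pics/w1.png

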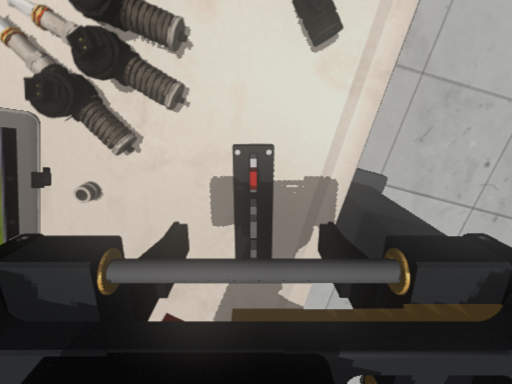

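```bash
python3 - <<'E'
from h import *
d=load('w1'); c=d['color'].astype(int); m=((c[...,0]-c[...,1])>60).astype(np.uint8); m[220:]=0
v,u=np.nonzero(m); print(u.min(),u.max(),v.min(),v.max(),u.mean(),v.mean())
print(onz(d,u.mean(),v.mean(),.079))
cv2.imwrite('pics/c1.png',cv2.resize(d['color'][140:260,220:290,::-1],None,fx=5,fy=5,interpolation=cv2.INTER_CUBIC))
r=(c.max(2)<70).astype(np.uint8)
o,M=st(); D=np.array(onz(d,u.mean(),v.mean(),.079))-o['ee_pos']; print(M.T@D)
E
```

```text
3 256 8 186 184.41496598639455 128.37414965986395
[ 0.56372473 -0.26324171  0.079     ]
t 2.2 tcp [ 0.4736 -0.2215  0.2222] yawY -165.25 z [-6.e-04  2.e-04 -1.e+00] F [-1.    0.56  1.21] open 1.0028
[ 0.06340183 -0.0766365   0.1431861 ]
```

View pics/c1.png

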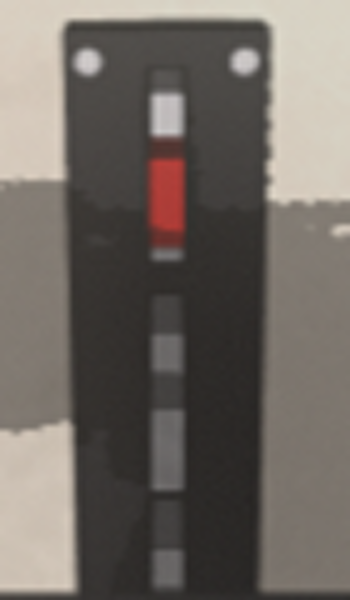

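```bash
python3 - <<'E'
from h import *
d=load('w1'); o,M=st(); T=d['cam_to_world']; print(T[:3,3], M.T@(T[:3,3]-o['ee_pos']))
def P(u,v,z):
    p=onz(d,220+(u+.5)/5-.5,140+(v+.5)/5-.5,z); print((u,v,z),p.round(4),'tool',(M.T@(p-o['ee_pos'])).round(4)); return p
for v in(140,158,230,248): P(168,v,.079)
P(150,195,.079);P(187,195,.079)
P(168,260,.053);P(168,92,.053);
P(66,22,.026);P(270,22,.026);P(80,560,.026);P(262,560,.026)
P(88,62,.026);P(245,62,.026)
P(186,66,.026);P(152,66,.026)
E
```

```text
t 2.2 tcp [ 0.4736 -0.2215  0.2222] yawY -165.25 z [-6.e-04  2.e-04 -1.e+00] F [-1.    0.56  1.21] open 1.0028
[ 0.49454295 -0.30029928  0.38410851] [ 8.15115475e-02 -1.46831745e-04 -1.61890866e-01]
(168, 140, 0.079) [ 0.4783 -0.2396  0.079 ] tool [ 1.880e-02 -1.000e-04  1.432e-01]
(168, 158, 0.079) [ 0.4772 -0.2354  0.079 ] tool [ 1.450e-02 -1.000e-04  1.432e-01]
(168, 230, 0.079) [ 0.4728 -0.2186  0.079 ] tool [-3.000e-03 -1.000e-04  1.432e-01]
(168, 248, 0.079) [ 0.4717 -0.2142  0.079 ] tool [-7.400e-03 -1.000e-04  1.433e-01]
(150, 195, 0.079) [ 0.4791 -0.2258  0.079 ] tool [ 0.0056 -0.0043  0.1432]
(187, 195, 0.079) [ 0.4706 -0.228   0.079 ] tool [0.0056 0.0044 0.1432]
(168, 260, 0.053) [ 0.4689 -0.2038  0.053 ] tool [-1.820e-02 -1.000e-04  1.693e-01]
(168, 92, 0.053) [ 0.48   -0.2462  0.053 ] tool [ 0.0256 -0.      0.1692]
(66, 22, 0.026) [ 0.5098 -0.2531  0.026 ] tool [ 0.0399 -0.0271  0.1962]
(270, 22, 0.026) [ 0.4573 -0.2668  0.026 ] tool [0.0397 0.0272 0.1962]
(80, 560, 0.026) [ 0.4686 -0.0978  0.026 ] tool [-0.1207 -0.0268  0.1963]
(262, 560, 0.026) [ 0.4156 -0.1117  0.026 ] tool [-0.1209  0.028   0.1963]
(88, 62, 0.026) [ 0.5016 -0.2442  0.026 ] tool [ 0.0292 -0.0215  0.1962]
(245, 62, 0.026) [ 0.4609 -0.2549  0.026 ] tool [0.0291 0.0207 0.1962]
(186, 66, 0.026) [ 0.4759 -0.2498  0.026 ] tool [0.0281 0.0048 0.1962]
(152, 66, 0.026) [ 0.4847 -0.2475  0.026 ] tool [ 0.0281 -0.0043  0.1962]
```

step_arm:
  motion:
    - {"grip": 0, "translation": [0.0038, 0, 0.02], "twist": 0}
    - {"grip": 0, "translation": [0, 0, 0.03], "twist": 0}
    - {"grip": 0, "translation": [0, 0, 0.03], "twist": 0}
    - {"grip": 0.3, "translation": [0, 0, 0.025], "twist": 0}
    - {"grip": 0.5, "translation": [0, 0, 0.025], "twist": 0}
    - {"grip": 0.6, "translation": [0, 0, 0.025], "twist": 0}
    - {"grip": 0.7, "translation": [0, 0, 0.0242], "twist": 0}
    - {"grip": 0.75, "translation": [0, 0, 0], "twist": 0}

```text
time: 2.87
ee_pos: [0.4709, -0.2244, 0.0388]
ee_rot: [2.475, -1.928, -0.015]
ft_force: [-0.7, 0.3, -0.8]
opening: 0.703
```

```bash
python3 - <<'E'
from h import *
st(); grab('wrist','w2')
E
```

```text
t 2.87 tcp [ 0.4709 -0.2244  0.0388] yawY -165.84 z [-0.0102  0.0025 -0.9999] F [-0.74  0.29 -0.84] open 0.7033
```

View pics/w2.png

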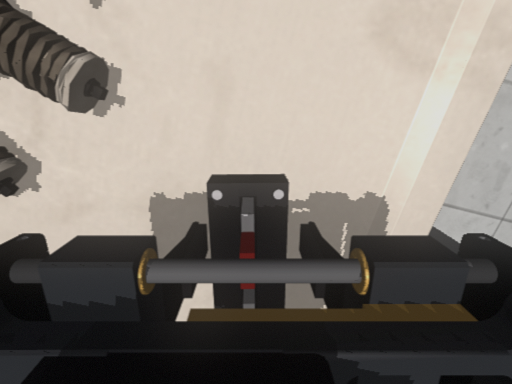

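step_arm:
  motion:
    - {"grip": 0.75, "translation": [0, 0, 0], "twist": 0}
    - {"grip": 0.8, "translation": [0, 0, 0], "twist": 0}
    - {"grip": 0.85, "translation": [0, 0, 0], "twist": 0}
    - {"grip": 0.85, "translation": [0, 0, 0], "twist": 0}
    - {"grip": 0.85, "translation": [0, 0, 0], "twist": 0}
    - {"grip": 0.85, "translation": [0, 0, 0], "twist": 0}
    - {"grip": 0.85, "translation": [0, 0, 0], "twist": 0}
    - {"grip": 0.85, "translation": [0, 0, 0], "twist": 0}
  squeeze: 8

```text
time: 3.58
ee_pos: [0.4747, -0.2252, 0.0435]
ee_rot: [-2.481, 1.927, -0.0]
ft_force: [-0.2, 0.2, 0.4]
opening: 0.165
```

```bash
python3 - <<'E'
from h import *
st(); d=grab('wrist','w3'); cv2.imwrite('pics/c3.png',cv2.resize(d['color'][160:320,190:310,::-1],None,fx=4,fy=4,interpolation=cv2.INTER_CUBIC))
E
```

```text
t 3.58 tcp [ 0.4747 -0.2252  0.0435] yawY -165.67 z [ 3.e-04 -0.e+00 -1.e+00] F [-0.16  0.24  0.4 ] open 0.1649
```

View pics/c3.png

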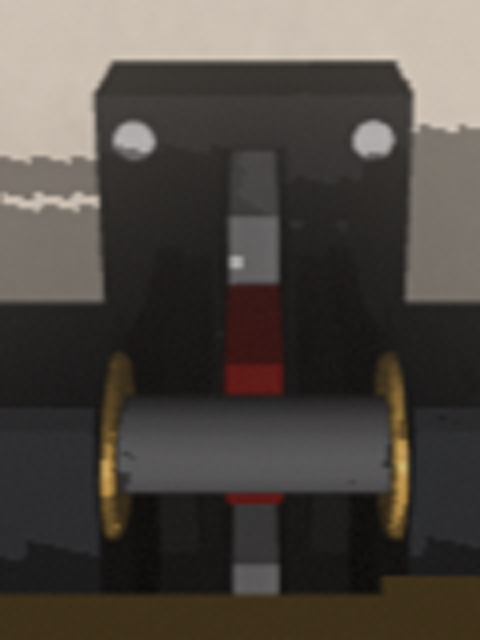

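step_arm:
  motion:
    - {"grip": 0.9, "translation": [0, 0, 0], "twist": 0}
    - {"grip": 0.95, "translation": [0, 0, 0], "twist": 0}
    - {"grip": 1, "translation": [0, 0, 0], "twist": 0}
    - {"grip": 1, "translation": [0, 0, 0], "twist": 0}
    - {"grip": 1, "translation": [0, 0, 0], "twist": 0}
    - {"grip": 1, "translation": [0, 0, 0], "twist": 0}
    - {"grip": 1, "translation": [0, 0, 0], "twist": 0}
    - {"grip": 1, "translation": [0, 0, 0], "twist": 0}
  squeeze: 8

```text
time: 4.3
ee_pos: [0.4747, -0.2252, 0.0433]
ee_rot: [2.481, -1.927, -0.0]
ft_force: [-0.3, -0.4, 0.3]
opening: 0.093
```

step_arm:
  motion:
    - {"grip": 1, "translation": [0, 0, 0], "twist": 0}
    - {"grip": 1, "translation": [0, 0, 0], "twist": 0}
    - {"grip": 1, "translation": [0, 0, 0], "twist": 0}
    - {"grip": 1, "translation": [0, 0, -0.002], "twist": 0}
    - {"grip": 1, "translation": [0, 0, -0.005], "twist": 0}
    - {"grip": 1, "translation": [0, 0, -0.01], "twist": 0}
    - {"grip": 1, "translation": [0, 0, -0.01], "twist": 0}
    - {"grip": 1, "translation": [0, 0, 0], "twist": 0}
  squeeze: 45

```text
time: 4.97
ee_pos: [0.4765, -0.2257, 0.0731]
ee_rot: [-2.48, 1.925, -0.008]
ft_force: [0.8, -0.3, -0.7]
opening: 0.086
```

step_arm:
  motion:
    - {"grip": 1, "translation": [0, 0, -0.02], "twist": 0}
    - {"grip": 1, "translation": [0, 0, -0.04], "twist": 0}
    - {"grip": 1, "translation": [0, 0, -0.04], "twist": 0}
    - {"grip": 1, "translation": [0, 0, -0.04], "twist": 0}
    - {"grip": 1, "translation": [0, 0, 0], "twist": 7}
    - {"grip": 1, "translation": [0, 0, 0], "twist": 7}
    - {"grip": 1, "translation": [0, 0, 0], "twist": 7}
    - {"grip": 1, "translation": [0, 0, 0], "twist": 7}

```text
time: 5.63
ee_pos: [0.4744, -0.2251, 0.211]
ee_rot: [-1.933, 2.475, -0.001]
ft_force: [0.1, -0.0, -1.8]
opening: 0.088
```

step_arm:
  motion:
    - {"grip": 1, "translation": [0, 0, 0], "twist": 2.8}
    - {"grip": 1, "translation": [-0.03, 0.004, 0], "twist": 0}
    - {"grip": 1, "translation": [-0.037, 0.005, 0], "twist": 0}
    - {"grip": 1, "translation": [-0.037, 0.005, 0], "twist": 0}
    - {"grip": 1, "translation": [-0.037, 0.005, 0], "twist": 0}
    - {"grip": 1, "translation": [-0.037, 0.005, 0], "twist": 0}
    - {"grip": 1, "translation": [-0.037, 0.005, 0], "twist": 0}
    - {"grip": 1, "translation": [-0.037, 0.005, 0], "twist": 0}

```text
time: 6.3
ee_pos: [0.5132, 0.0278, 0.2109]
ee_rot: [-1.88, 2.516, -0.0]
ft_force: [0.8, -0.2, -2.0]
opening: 0.09
```

step_arm:
  motion:
    - {"grip": 1, "translation": [-0.037, 0.005, 0], "twist": 0}
    - {"grip": 1, "translation": [-0.037, 0.005, 0], "twist": 0}
    - {"grip": 1, "translation": [-0.037, 0.005, 0], "twist": 0}
    - {"grip": 1, "translation": [-0.03, 0.005, 0], "twist": 0}
    - {"grip": 1, "translation": [-0.01, 0.004, 0], "twist": 0}
    - {"grip": 1, "translation": [0, 0, 0], "twist": 0}
    - {"grip": 1, "translation": [0, 0, 0], "twist": 0}
    - {"grip": 1, "translation": [0, 0, 0], "twist": 0}

```text
time: 6.97
ee_pos: [0.5329, 0.1766, 0.2104]
ee_rot: [1.879, -2.517, -0.0]
ft_force: [-0.1, -0.6, -0.5]
opening: 0.091
```

```bash
python3 - <<'E'
from h import *
st(); grab('wrist','w4')
E
```

```text
t 6.97 tcp [0.5329 0.1766 0.2104] yawY 163.49 z [-6.e-04 -3.e-04 -1.e+00] F [-0.07 -0.62 -0.53] open 0.0911
```

View pics/w4.png

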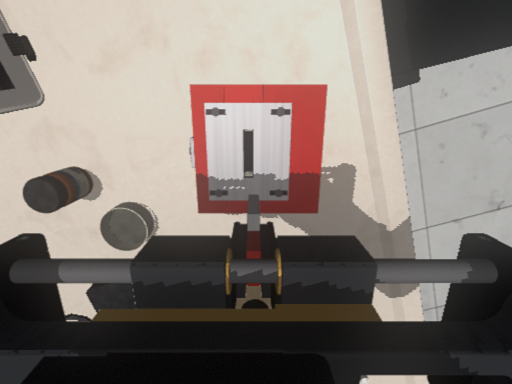

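```bash
python3 - <<'E'
from h import *
d=load('w4'); cv2.imwrite('pics/c4.png',cv2.resize(d['color'][80:250,185:335,::-1],None,fx=4,fy=4,interpolation=cv2.INTER_CUBIC)[:600])
E
```

```text
(no output)
```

View pics/c4.png

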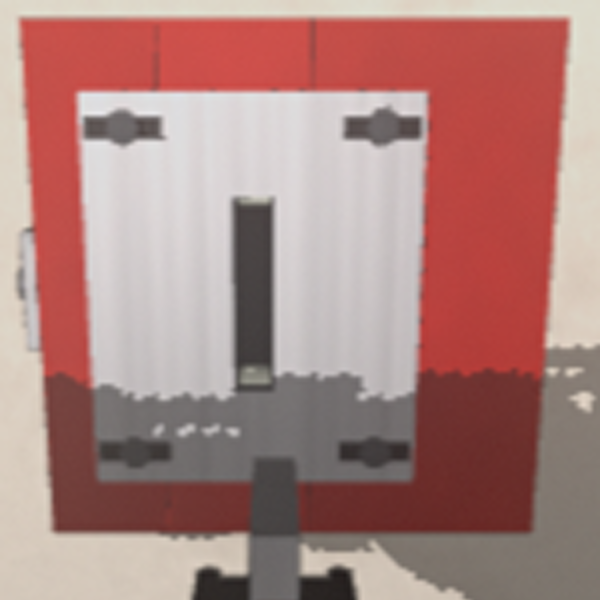

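```bash
python3 - <<'E'
from h import *
d=load('w4'); o,M=st()
def P(u,v,z):
    p=onz(d,185+(u+.5)/4-.5,80+(v+.5)/4-.5,z); q=(M.T@(p-o['ee_pos'])); print((u,v,round(z,3)),p.round(4),'tool',q.round(4)); return p
print('mouth'); m=[P(u,v,.116) for u,v in[(77,92),(428,92),(413,481),(98,482)]]; m=np.array(m); print('c',m.mean(0),'len',np.linalg.norm(m[0]-m[1]),np.linalg.norm(m[1]-m[2]),np.linalg.norm(m[2]-m[3]),'tool',M.T@(m.mean(0)-o['ee_pos']))
s=np.array([P(u,v,.116) for u,v in[(232,197),(274,197),(274,389),(236,389)]]); print('slot c',s.mean(0),'tool',M.T@(s.mean(0)-o['ee_pos']))
print('lid');[P(u,v,.113) for u,v in[(20,18),(569,18),(532,532),(54,531)]]
print('plate'); z=o['ee_pos'][2]-.0353
for u in(250,297):P(u,535,z+.045)
for u in(254,296):P(u,458,z+.003)
E
```

```text
t 7.02 tcp [0.533  0.1764 0.2105] yawY 163.46 z [-3.e-04 -1.e-04 -1.e+00] F [ 0.18  0.19 -1.57] open 0.0841
mouth
(77, 92, 0.116) [0.5514 0.0785 0.116 ] tool [ 0.0886 -0.0455  0.0945]
(428, 92, 0.116) [0.4747 0.1013 0.116 ] tool [0.0886 0.0345 0.0945]
(413, 481, 0.116) [0.5011 0.1909 0.116 ] tool [-0.0049  0.0347  0.0945]
(98, 482, 0.116) [0.5778 0.1685 0.116 ] tool [-0.0052 -0.0452  0.0945]
c [0.5262329  0.13480471 0.116     ] len 0.07999697869854368 0.09346643670457512 0.07985043420080837 tool [ 0.04177476 -0.00535554  0.09450847]
(232, 197, 0.116) [0.5244 0.1109 0.116 ] tool [ 0.0653 -0.0104  0.0945]
(274, 197, 0.116) [0.515  0.1137 0.116 ] tool [ 0.0653 -0.0006  0.0945]
(274, 389, 0.116) [0.5281 0.1579 0.116 ] tool [ 0.0191 -0.0006  0.0945]
(236, 389, 0.116) [0.5371 0.1553 0.116 ] tool [ 0.0191 -0.0099  0.0945]
slot c [0.52613623 0.13443685 0.116     ] tool [ 0.04215492 -0.00536761  0.09450855]
lid
(20, 18, 0.113) [0.5589 0.0597 0.113 ] tool [ 0.1045 -0.058   0.0975]
(569, 18, 0.113) [0.4398 0.095  0.113 ] tool [0.1045 0.0662 0.0975]
(532, 532, 0.113) [0.4748 0.2144 0.113 ] tool [-0.0199  0.0666  0.0975]
(54, 531, 0.113) [0.594  0.1787 0.113 ] tool [-0.0196 -0.0578  0.0975]
plate
(250, 535, np.float64(0.22)) [0.5311 0.1547 0.2202] tool [ 0.0213 -0.0043 -0.0097]
(297, 535, np.float64(0.22)) [0.5242 0.1568 0.2202] tool [ 0.0213  0.0029 -0.0097]
(254, 458, np.float64(0.178)) [0.5314 0.1554 0.1782] tool [ 0.0206 -0.0044  0.0323]
(296, 458, np.float64(0.178)) [0.5237 0.1577 0.1782] tool [0.0206 0.0036 0.0323]
```

step_arm:
  motion:
    - {"grip": 1, "translation": [0.02, -0.0025, 0], "twist": 0}
    - {"grip": 1, "translation": [0.0225, -0.0025, 0], "twist": 0}
    - {"grip": 1, "translation": [0, 0, 0.01], "twist": 0}
    - {"grip": 1, "translation": [0, 0, 0.015], "twist": 0}
    - {"grip": 1, "translation": [0, 0, 0.015], "twist": 0}
    - {"grip": 1, "translation": [0, 0, 0.01], "twist": 0}
    - {"grip": 1, "translation": [0, 0, 0], "twist": 0}
    - {"grip": 1, "translation": [0, 0, 0], "twist": 0}

```text
time: 7.68
ee_pos: [0.5261, 0.1349, 0.1602]
ee_rot: [1.879, -2.516, 0.0]
ft_force: [-0.2, 0.8, -0.4]
opening: 0.088
```

```bash
python3 - <<'E'
from h import *
st(); d=grab('wrist','w5');cv2.imwrite('pics/c5.png',cv2.resize(d['color'][80:260,185:335,::-1],None,fx=4,fy=4,interpolation=cv2.INTER_CUBIC)[120:720])
d=grab('side','s5');cv2.imwrite('pics/s5c.png',cv2.resize(d['color'][130:250,130:270,::-1],None,fx=5,fy=5,interpolation=cv2.INTER_CUBIC))
E
```

```text
t 7.68 tcp [0.5261 0.1349 0.1602] yawY 163.5 z [-6.e-04 -8.e-04 -1.e+00] F [-0.22  0.84 -0.44] open 0.0881
```

View pics/c5.png

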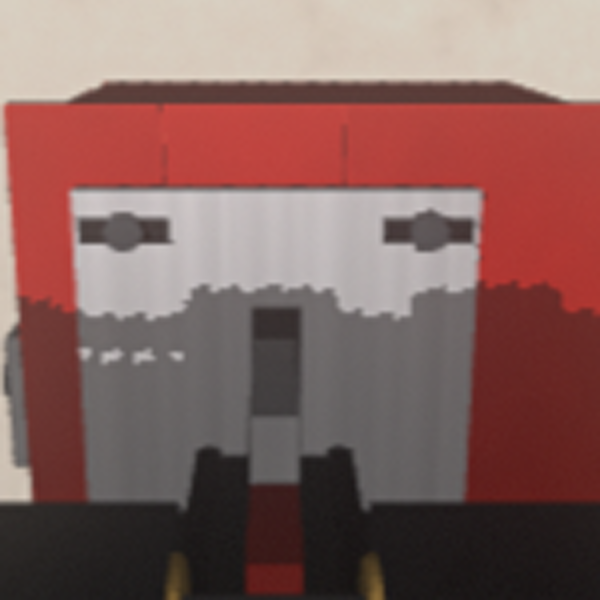

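View pics/s5c.png

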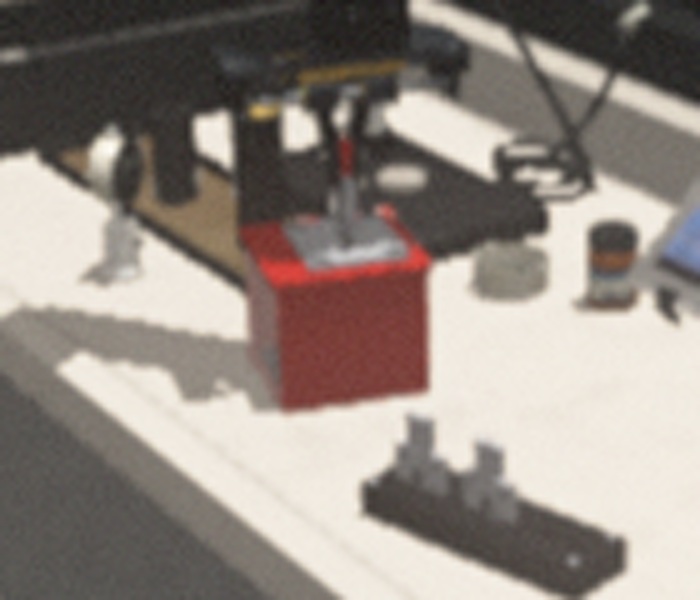

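```bash
python3 - <<'E'
from h import *
d=load('w5'); o,M=st()
def P(u,v,z):
    p=onz(d,185+(u+.5)/4-.5,80+(v+120+.5)/4-.5,z); q=(M.T@(p-o['ee_pos'])); print((u,v,round(z,3)),'tool',q.round(4)); return p
P(250,307,.116);P(301,307,.116)
P(71,188,.116);P(482,188,.116)
z=o['ee_pos'][2]-.0353
P(250,415,z+.045);P(301,415,z+.045);P(252,339,z+.006);P(300,339,z+.006);P(275,339,z)
P(275,483,z+.045)
E
```

```text
t 7.78 tcp [0.5268 0.1356 0.1613] yawY 163.53 z [ 1.7e-03  5.0e-04 -1.0e+00] F [ 0.31  0.88 -1.24] open 0.0857
(250, 307, 0.116) tool [ 0.0245 -0.005   0.0453]
(301, 307, 0.116) tool [0.0245 0.0052 0.0452]
(71, 188, 0.116) tool [ 0.0485 -0.0396  0.0453]
(482, 188, 0.116) tool [0.0484 0.0402 0.0452]
(250, 415, np.float64(0.171)) tool [ 0.0228 -0.004  -0.0097]
(301, 415, np.float64(0.171)) tool [ 0.0227  0.0038 -0.0097]
(252, 339, np.float64(0.132)) tool [ 0.0227 -0.0043  0.0293]
(300, 339, np.float64(0.132)) tool [0.0227 0.0046 0.0293]
(275, 339, np.float64(0.126)) tool [ 0.0209 -0.      0.0353]
(275, 483, np.float64(0.171)) tool [ 0.0115 -0.0002 -0.0097]
```

step_arm:
  motion:
    - {"grip": 1, "translation": [0.0005, 0, 0.003], "twist": 0}
    - {"grip": 1, "translation": [0, 0, 0.003], "twist": 0}
    - {"grip": 1, "translation": [0, 0, 0.002], "twist": 0}
    - {"grip": 1, "translation": [0, 0, 0.001], "twist": 0}
    - {"grip": 1, "translation": [0, 0, 0.001], "twist": 0}
    - {"grip": 1, "translation": [0, 0, 0.0005], "twist": 0}
    - {"grip": 1, "translation": [0, 0, 0.0005], "twist": 0}
    - {"grip": 1, "translation": [0, 0, 0.0], "twist": 0}

```text
time: 8.45
ee_pos: [0.5259, 0.135, 0.1493]
ee_rot: [1.88, -2.517, 0.0]
ft_force: [-0.5, 0.1, -1.2]
opening: 0.085
```

step_arm:
  motion:
    - {"grip": 1, "translation": [0, 0, 0.0005], "twist": 0}
    - {"grip": 1, "translation": [0, 0, 0], "twist": 0}
    - {"grip": 1, "translation": [0, 0, 0.0005], "twist": 0}
    - {"grip": 1, "translation": [0, 0, 0], "twist": 0}
    - {"grip": 1, "translation": [0, 0, 0.0005], "twist": 0}
    - {"grip": 1, "translation": [0, 0, 0], "twist": 0}
    - {"grip": 1, "translation": [0, 0, 0.0005], "twist": 0}
    - {"grip": 1, "translation": [0, 0, 0.0], "twist": 0}

```text
time: 9.12
ee_pos: [0.5259, 0.135, 0.1473]
ee_rot: [1.88, -2.517, -0.0]
ft_force: [0.6, -0.2, -2.4]
opening: 0.087
```

step_arm:
  motion:
    - {"grip": 1, "translation": [0, 0, 0.001], "twist": 0}
    - {"grip": 1, "translation": [0, 0, 0.001], "twist": 0}
    - {"grip": 1, "translation": [0, 0, 0.001], "twist": 0}
    - {"grip": 1, "translation": [0, 0, 0.001], "twist": 0}
    - {"grip": 1, "translation": [0, 0, 0.001], "twist": 0}
    - {"grip": 1, "translation": [0, 0, 0.001], "twist": 0}
    - {"grip": 1, "translation": [0, 0, 0], "twist": 0}
    - {"grip": 1, "translation": [0, 0, 0.0], "twist": 0}

```text
time: 9.78
ee_pos: [0.5259, 0.135, 0.1413]
ee_rot: [1.88, -2.517, -0.0]
ft_force: [-0.4, 0.9, -1.4]
opening: 0.086
```

step_arm:
  motion:
    - {"grip": 1, "translation": [0, 0, 0.001], "twist": 0}
    - {"grip": 1, "translation": [0, 0, 0.001], "twist": 0}
    - {"grip": 1, "translation": [0, 0, 0.001], "twist": 0}
    - {"grip": 1, "translation": [0, 0, 0.0005], "twist": 0}
    - {"grip": 1, "translation": [0, 0, 0.0005], "twist": 0}
    - {"grip": 1, "translation": [0, 0, 0.0005], "twist": 0}
    - {"grip": 1, "translation": [0, 0, 0], "twist": 0}
    - {"grip": 1, "translation": [0, 0, 0.0], "twist": 0}

```text
time: 10.45
ee_pos: [0.5259, 0.135, 0.1368]
ee_rot: [1.88, -2.517, 0.0]
ft_force: [0.5, -0.1, -2.0]
opening: 0.086
```

step_arm:
  motion:
    - {"grip": 1, "translation": [0, 0, 0.0005], "twist": 0}
    - {"grip": 1, "translation": [0, 0, 0.0005], "twist": 0}
    - {"grip": 1, "translation": [0, 0, 0.0005], "twist": 0}
    - {"grip": 1, "translation": [0, 0, 0.0005], "twist": 0}
    - {"grip": 1, "translation": [0, 0, 0.0005], "twist": 0}
    - {"grip": 1, "translation": [0, 0, 0.0005], "twist": 0}
    - {"grip": 1, "translation": [0, 0, 0], "twist": 0}
    - {"grip": 1, "translation": [0, 0, 0.0], "twist": 0}
  squeeze: 55

```text
time: 11.12
ee_pos: [0.526, 0.1346, 0.1342]
ee_rot: [1.88, -2.517, 0.001]
ft_force: [-0.1, -4.4, 3.6]
opening: 0.086
```

step_arm:
  motion:
    - {"grip": 1, "translation": [0, 0, 0.0005], "twist": 0}
    - {"grip": 1, "translation": [0, 0, 0], "twist": 0}
    - {"grip": 1, "translation": [0, 0, 0.0005], "twist": 0}
    - {"grip": 1, "translation": [0, 0, 0], "twist": 0}
    - {"grip": 1, "translation": [0, 0, 0.0005], "twist": 0}
    - {"grip": 1, "translation": [0, 0, 0], "twist": 0}
    - {"grip": 1, "translation": [0, 0, 0.0005], "twist": 0}
    - {"grip": 1, "translation": [0, 0, 0.0], "twist": 0}

```text
time: 11.78
ee_pos: [0.526, 0.1352, 0.1318]
ee_rot: [-1.88, 2.516, 0.0]
ft_force: [-0.4, -2.1, 4.0]
opening: 0.087
```

step_arm:
  motion:
    - {"grip": 1, "translation": [0, 0, 0.0005], "twist": 0}
    - {"grip": 1, "translation": [0, 0, 0.0005], "twist": 0}
    - {"grip": 1, "translation": [0, 0, 0.0005], "twist": 0}
    - {"grip": 1, "translation": [0, 0, 0.0005], "twist": 0}
    - {"grip": 1, "translation": [0, 0, 0.0005], "twist": 0}
    - {"grip": 1, "translation": [0, 0, 0.0005], "twist": 0}
    - {"grip": 1, "translation": [0, 0, 0], "twist": 0}
    - {"grip": 1, "translation": [0, 0, 0.0], "twist": 0}

```text
time: 12.45
ee_pos: [0.526, 0.1351, 0.1286]
ee_rot: [-1.88, 2.516, 0.0]
ft_force: [0.6, -1.3, 2.8]
opening: 0.09
```

step_arm:
  motion:
    - {"grip": 1, "translation": [0, 0, 0.0005], "twist": 0}
    - {"grip": 1, "translation": [0, 0, 0.0005], "twist": 0}
    - {"grip": 1, "translation": [0, 0, 0.0005], "twist": 0}
    - {"grip": 1, "translation": [0, 0, 0.0005], "twist": 0}
    - {"grip": 1, "translation": [0, 0, 0.0005], "twist": 0}
    - {"grip": 1, "translation": [0, 0, 0.0005], "twist": 0}
    - {"grip": 1, "translation": [0, 0, 0.0005], "twist": 0}
    - {"grip": 1, "translation": [0, 0, 0.0], "twist": 0}

```text
time: 13.12
ee_pos: [0.5259, 0.135, 0.1252]
ee_rot: [1.88, -2.517, -0.0]
ft_force: [0.5, -1.1, 2.8]
opening: 0.088
```

step_arm:
  motion:
    - {"grip": 1, "translation": [0, 0, 0.001], "twist": 0}
    - {"grip": 1, "translation": [0, 0, 0.001], "twist": 0}
    - {"grip": 1, "translation": [0, 0, 0.001], "twist": 0}
    - {"grip": 1, "translation": [0, 0, 0.0005], "twist": 0}
    - {"grip": 1, "translation": [0, 0, 0.0005], "twist": 0}
    - {"grip": 1, "translation": [0, 0, 0.0005], "twist": 0}
    - {"grip": 1, "translation": [0, 0, 0], "twist": 0}
    - {"grip": 1, "translation": [0, 0, 0.0], "twist": 0}

```text
time: 13.78
ee_pos: [0.5259, 0.135, 0.1207]
ee_rot: [1.88, -2.517, -0.0]
ft_force: [0.3, 0.4, 1.8]
opening: 0.087
```

```bash
python3 - <<'E'
from h import *
st(); d=grab('wrist','w6');cv2.imwrite('pics/c6.png',cv2.resize(d['color'][130:280,165:345,::-1],None,fx=4,fy=4,interpolation=cv2.INTER_CUBIC))
E
```

```text
t 13.78 tcp [0.5259 0.135  0.1207] yawY 163.53 z [-1.e-04 -0.e+00 -1.e+00] F [0.33 0.42 1.84] open 0.0869
```

View pics/c6.png

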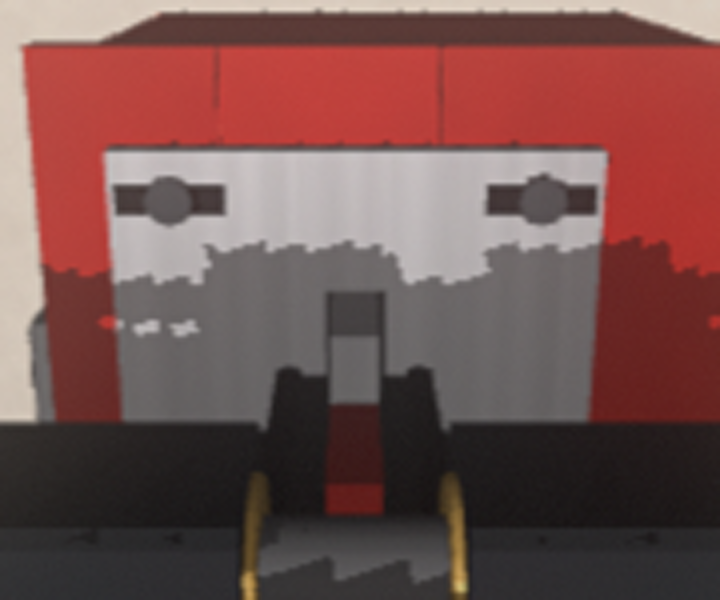

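step_arm:
  motion:
    - {"grip": 0.8, "translation": [0, 0, 0], "twist": 0}
    - {"grip": 0.7, "translation": [0, 0, 0], "twist": 0}
    - {"grip": 0.7, "translation": [0, 0, 0], "twist": 0}
    - {"grip": 0.7, "translation": [0, 0, 0], "twist": 0}
    - {"grip": 0.7, "translation": [0, 0, -0.005], "twist": 0}
    - {"grip": 0.7, "translation": [0, 0, -0.02], "twist": 0}
    - {"grip": 0.7, "translation": [0, 0, -0.03], "twist": 0}
    - {"grip": 0.7, "translation": [0, 0, -0.005], "twist": 0}

```text
time: 14.5
ee_pos: [0.5286, 0.1359, 0.1859]
ee_rot: [-1.877, 2.509, -0.004]
ft_force: [1.2, 0.8, 0.4]
opening: 0.3
```

step_arm:
  motion:
    - {"grip": 1, "translation": [0, 0, 0], "twist": 0}
    - {"grip": 1, "translation": [0, 0, 0], "twist": 0}
    - {"grip": 1, "translation": [0, 0, 0], "twist": 0}
    - {"grip": 1, "translation": [0, 0, 0], "twist": 0}
    - {"grip": 1, "translation": [0, 0, 0], "twist": 0}
    - {"grip": 1, "translation": [0, 0, 0], "twist": 0}
    - {"grip": 1, "translation": [0, 0, 0], "twist": 0}
    - {"grip": 1, "translation": [0, 0, 0], "twist": 0}

```text
time: 15.17
ee_pos: [0.5258, 0.135, 0.1805]
ee_rot: [1.88, -2.516, -0.0]
ft_force: [-0.4, 0.8, -0.5]
opening: 0.004
```

```bash
python3 - <<'E'
from h import *
st(); d=grab('wrist','w7');cv2.imwrite('pics/c7.png',cv2.resize(d['color'][130:280,165:345,::-1],None,fx=4,fy=4,interpolation=cv2.INTER_CUBIC))
E
```

```text
t 15.17 tcp [0.5258 0.135  0.1805] yawY 163.53 z [-6.e-04 -3.e-04 -1.e+00] F [-0.37  0.81 -0.5 ] open 0.0035
```

View pics/c7.png

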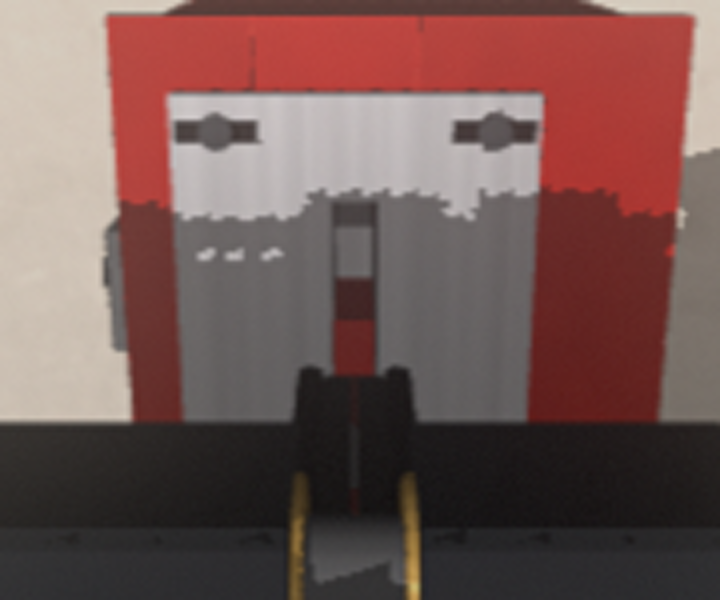

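step_arm:
  motion:
    - {"grip": 1, "translation": [0, 0, 0.006], "twist": 0}
    - {"grip": 1, "translation": [0, 0, 0.006], "twist": 0}
    - {"grip": 1, "translation": [0, 0, 0.004], "twist": 0}
    - {"grip": 1, "translation": [0, 0, 0.003], "twist": 0}
    - {"grip": 1, "translation": [0, 0, 0.002], "twist": 0}
    - {"grip": 1, "translation": [0, 0, 0.001], "twist": 0}
    - {"grip": 1, "translation": [0, 0, 0.001], "twist": 0}
    - {"grip": 1, "translation": [0, 0, 0], "twist": 0}

```text
time: 15.88
ee_pos: [0.5259, 0.135, 0.1578]
ee_rot: [1.88, -2.517, 0.0]
ft_force: [0.8, -0.1, 0.9]
opening: 0.007
```

step_arm:
  motion:
    - {"grip": 1, "translation": [0, 0, 0.0005], "twist": 0}
    - {"grip": 1, "translation": [0, 0, 0.0005], "twist": 0}
    - {"grip": 1, "translation": [0, 0, 0.0005], "twist": 0}
    - {"grip": 1, "translation": [0, 0, 0.0005], "twist": 0}
    - {"grip": 1, "translation": [0, 0, 0.0005], "twist": 0}
    - {"grip": 1, "translation": [0, 0, 0.0005], "twist": 0}
    - {"grip": 1, "translation": [0, 0, 0.0005], "twist": 0}
    - {"grip": 1, "translation": [0, 0, 0], "twist": 0}

```text
time: 16.55
ee_pos: [0.5261, 0.1351, 0.1545]
ee_rot: [-1.88, 2.516, -0.0]
ft_force: [-0.2, -0.8, 3.8]
opening: 0.006
```

step_arm:
  motion:
    - {"grip": 1, "translation": [0, 0, 0.001], "twist": 0}
    - {"grip": 1, "translation": [0, 0, 0.001], "twist": 0}
    - {"grip": 1, "translation": [0, 0, 0.001], "twist": 0}
    - {"grip": 1, "translation": [0, 0, 0.001], "twist": 0}
    - {"grip": 1, "translation": [0, 0, 0.001], "twist": 0}
    - {"grip": 1, "translation": [0, 0, 0.001], "twist": 0}
    - {"grip": 1, "translation": [0, 0, 0.001], "twist": 0}
    - {"grip": 1, "translation": [0, 0, 0], "twist": 0}

```text
time: 17.22
ee_pos: [0.5257, 0.135, 0.147]
ee_rot: [1.88, -2.516, -0.0]
ft_force: [0.6, 0.3, 1.9]
opening: 0.007
```

step_arm:
  motion:
    - {"grip": 1, "translation": [0, 0, 0.001], "twist": 0}
    - {"grip": 1, "translation": [0, 0, 0.001], "twist": 0}
    - {"grip": 1, "translation": [0, 0, 0.001], "twist": 0}
    - {"grip": 1, "translation": [0, 0, 0.001], "twist": 0}
    - {"grip": 1, "translation": [0, 0, 0.001], "twist": 0}
    - {"grip": 1, "translation": [0, 0, 0.001], "twist": 0}
    - {"grip": 1, "translation": [0, 0, 0.001], "twist": 0}
    - {"grip": 1, "translation": [0, 0, 0], "twist": 0}

```text
time: 17.88
ee_pos: [0.5257, 0.135, 0.14]
ee_rot: [1.88, -2.516, -0.0]
ft_force: [-0.0, -0.1, 1.3]
opening: 0.004
```

step_arm:
  motion:
    - {"grip": 1, "translation": [0, 0, 0.001], "twist": 0}
    - {"grip": 1, "translation": [0, 0, 0.001], "twist": 0}
    - {"grip": 1, "translation": [0, 0, 0.001], "twist": 0}
    - {"grip": 1, "translation": [0, 0, 0.001], "twist": 0}
    - {"grip": 1, "translation": [0, 0, 0.001], "twist": 0}
    - {"grip": 1, "translation": [0, 0, 0.001], "twist": 0}
    - {"grip": 1, "translation": [0, 0, 0.001], "twist": 0}
    - {"grip": 1, "translation": [0, 0, 0], "twist": 0}

```text
time: 18.55
ee_pos: [0.5257, 0.1349, 0.133]
ee_rot: [1.88, -2.516, -0.0]
ft_force: [0.6, 0.6, 2.6]
opening: 0.007
```

step_arm:
  motion:
    - {"grip": 1, "translation": [0, 0, 0.001], "twist": 0}
    - {"grip": 1, "translation": [0, 0, 0.001], "twist": 0}
    - {"grip": 1, "translation": [0, 0, 0.001], "twist": 0}
    - {"grip": 1, "translation": [0, 0, 0.001], "twist": 0}
    - {"grip": 1, "translation": [0, 0, 0.001], "twist": 0}
    - {"grip": 1, "translation": [0, 0, 0], "twist": 0}
    - {"grip": 1, "translation": [0, 0, 0], "twist": 0}
    - {"grip": 1, "translation": [0, 0, 0], "twist": 0}

```text
time: 19.22
ee_pos: [0.5257, 0.1349, 0.1281]
ee_rot: [1.88, -2.516, -0.0]
ft_force: [0.6, -0.0, 1.7]
opening: 0.008
```

step_arm:
  motion:
    - {"grip": 1, "translation": [0, 0, 0.001], "twist": 0}
    - {"grip": 1, "translation": [0, 0, 0.001], "twist": 0}
    - {"grip": 1, "translation": [0, 0, 0.001], "twist": 0}
    - {"grip": 1, "translation": [0, 0, 0.001], "twist": 0}
    - {"grip": 1, "translation": [0, 0, 0.001], "twist": 0}
    - {"grip": 1, "translation": [0, 0, 0], "twist": 0}
    - {"grip": 1, "translation": [0, 0, 0], "twist": 0}
    - {"grip": 1, "translation": [0, 0, 0], "twist": 0}

```text
time: 19.88
ee_pos: [0.5258, 0.1349, 0.1231]
ee_rot: [1.88, -2.516, -0.0]
ft_force: [-1.0, -0.0, 0.4]
opening: 0.008
```

```bash
python3 - <<'E'
from h import *
st(); d=grab('wrist','w8');cv2.imwrite('pics/c8.png',cv2.resize(d['color'][130:280,165:345,::-1],None,fx=4,fy=4,interpolation=cv2.INTER_CUBIC))
E
```

```text
t 19.88 tcp [0.5258 0.1349 0.1231] yawY 163.53 z [-5.e-04 -2.e-04 -1.e+00] F [-1.02 -0.04  0.4 ] open 0.0076
```

View pics/c8.png

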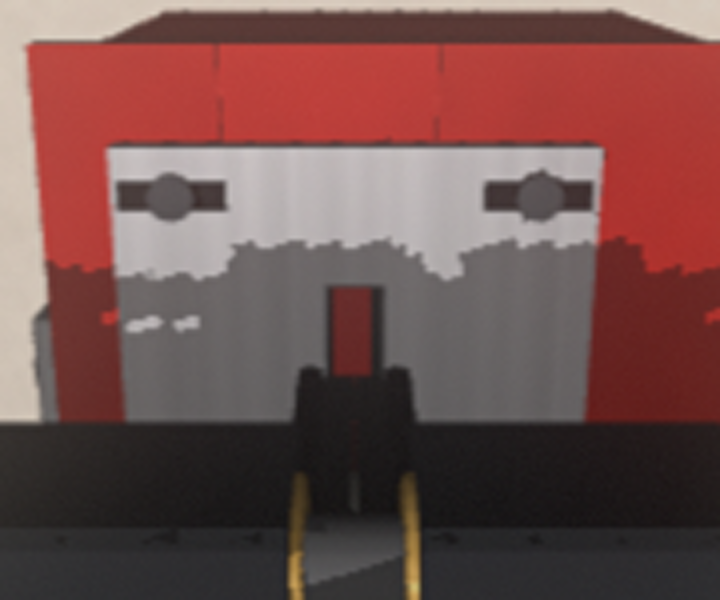

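step_arm:
  motion:
    - {"grip": 1, "translation": [0, 0, -0.01], "twist": 0}
    - {"grip": 1, "translation": [0, 0, -0.03], "twist": 0}
    - {"grip": 1, "translation": [0, 0, -0.04], "twist": 0}
    - {"grip": 1, "translation": [0, 0, -0.02], "twist": 0}
    - {"grip": 1, "translation": [-0.02, 0, 0], "twist": 0}
    - {"grip": 1, "translation": [-0.02, 0, 0], "twist": 0}
    - {"grip": 1, "translation": [0, 0, 0], "twist": 0}
    - {"grip": 1, "translation": [0, 0, 0], "twist": 0}

```text
time: 20.6
ee_pos: [0.5372, 0.1739, 0.2238]
ee_rot: [-1.882, 2.515, 0.0]
ft_force: [0.0, -0.1, -1.1]
opening: 0.003
```

```bash
python3 - <<'E'
from h import *
st(); d=grab('wrist','w9');cv2.imwrite('pics/c9.png',cv2.resize(d['color'][80:230,170:320,::-1],None,fx=4,fy=4,interpolation=cv2.INTER_CUBIC))
d=grab('side','s9');cv2.imwrite('pics/s9c.png',cv2.resize(d['color'][130:250,130:270,::-1],None,fx=5,fy=5,interpolation=cv2.INTER_CUBIC))
E
```

```text
t 20.6 tcp [0.5372 0.1739 0.2238] yawY 163.6 z [ 2.e-04  2.e-04 -1.e+00] F [ 0.05 -0.06 -1.13] open 0.0034
```

View pics/c9.png

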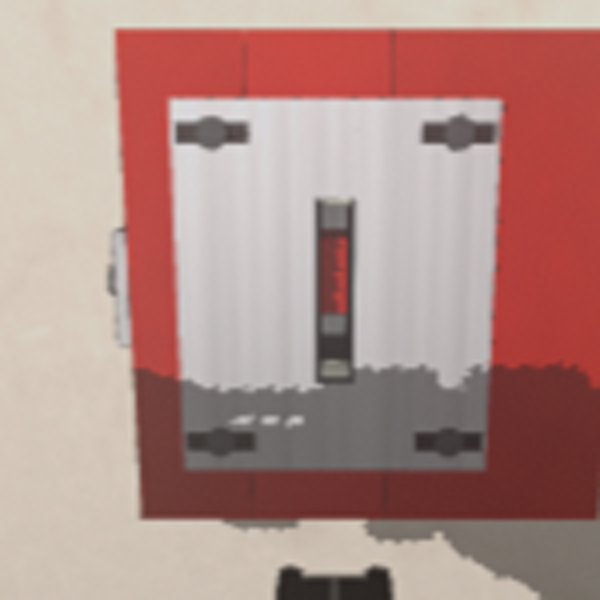

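View pics/s9c.png

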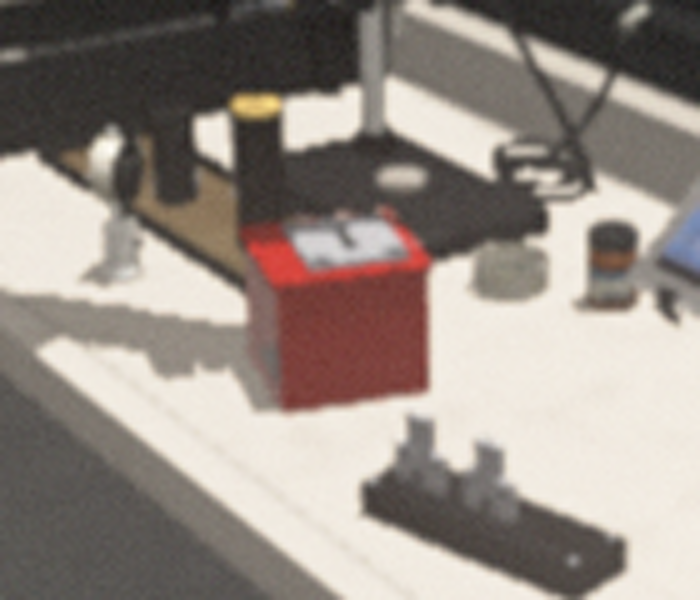

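```bash
python3 - <<'E'
from h import *
d=load('w9'); o,M=st()
s=np.array([.5261,.1346]) 
c=cv2.resize(d['color'][120:185,240:268,::-1],None,fx=9,fy=9,interpolation=cv2.INTER_CUBIC); cv2.imwrite('pics/c9z.png',c)
def P(u,v,z):
    p=onz(d,170+(u+.5)/4-.5,80+(v+.5)/4-.5,z); q=(M.T@(p-o['ee_pos'])); print((u,v,round(z,3)),'tool',q.round(4)); return q
P(318,199,.116);P(354,382,.116)
for zt in(.079,.115,.1):
  print('top',zt)
  P(335,232,zt);P(335,237,zt);P(335,315,zt);P(320,290,zt);P(350,290,zt);P(335,333,zt-.026);P(335,205,zt-.026)
E
```

```text
t 20.7 tcp [0.5369 0.1729 0.2234] yawY 163.53 z [-5.e-04 -4.e-04 -1.e+00] F [-0.74  0.08 -0.27] open 0.007
(318, 199, 0.116) tool [ 0.063  -0.0049  0.1075]
(354, 382, 0.116) tool [0.0167 0.0043 0.1075]
top 0.079
(335, 232, 0.079) tool [ 0.0515 -0.0006  0.1445]
(335, 237, 0.079) tool [ 0.0501 -0.0006  0.1445]
(335, 315, 0.079) tool [ 0.0279 -0.0006  0.1445]
(320, 290, 0.079) tool [ 0.0351 -0.0049  0.1445]
(350, 290, 0.079) tool [0.0351 0.0037 0.1445]
(335, 333, 0.053) tool [ 0.0177 -0.0006  0.1705]
(335, 205, 0.053) tool [ 0.0572 -0.0006  0.1705]
top 0.115
(335, 232, 0.115) tool [ 0.0549 -0.0007  0.1085]
(335, 237, 0.115) tool [ 0.0537 -0.0007  0.1085]
(335, 315, 0.115) tool [ 0.0341 -0.0007  0.1085]
(320, 290, 0.115) tool [ 0.0404 -0.0045  0.1085]
(350, 290, 0.115) tool [0.0404 0.0031 0.1085]
(335, 333, 0.089) tool [ 0.0245 -0.0006  0.1345]
(335, 205, 0.089) tool [ 0.0597 -0.0007  0.1345]
top 0.1
(335, 232, 0.1) tool [ 0.0535 -0.0007  0.1235]
(335, 237, 0.1) tool [ 0.0522 -0.0007  0.1235]
(335, 315, 0.1) tool [ 0.0315 -0.0006  0.1235]
(320, 290, 0.1) tool [ 0.0382 -0.0047  0.1235]
(350, 290, 0.1) tool [0.0382 0.0034 0.1235]
(335, 333, 0.074) tool [ 0.0217 -0.0006  0.1495]
(335, 205, 0.074) tool [ 0.0587 -0.0007  0.1495]
```

View pics/c9z.png

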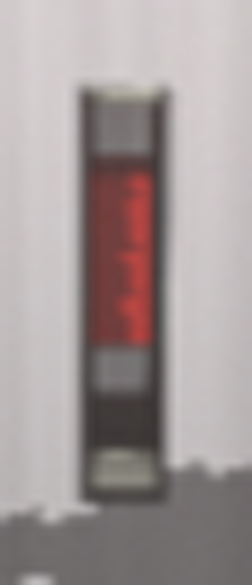

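```bash
python3 - <<'E'
from h import *
a=load('top0')['color'].astype(int); d=grab('top','t9'); b=d['color'].astype(int)
print(np.abs(a-b).max(2)[100:290,10:230].max(), st()[0]['qd'].round(3))
E
```

```text
t 20.75 tcp [0.5369 0.1728 0.2234] yawY 163.52 z [-5.e-04 -4.e-04 -1.e+00] F [ 0.31 -0.46 -0.51] open 0.0062
145 [-0.004 -0.    -0.001  0.001  0.003 -0.002]
```

View pics/t9.png

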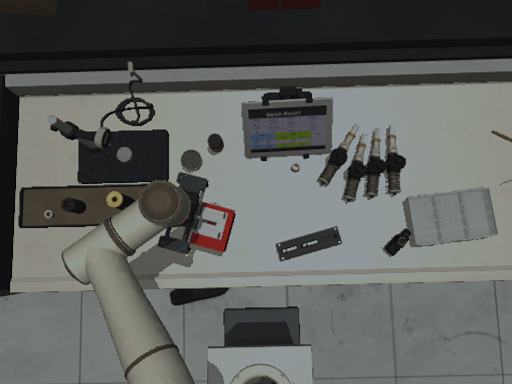

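The top view shows the rack with its two good plates near (300,244) and an empty right-hand pocket. The bystanders look unmoved and the arm is clear of the box, so I'm handing in.

```bash
python3 -c "
from rig import job
print(job.sign_off())"
```

```text
the job is handed in; nothing more can be done
None
```

The red-tabbed plate is inside the quarantine box. I gripped it by the tab, fed it through the slot past the catches, let go, and pushed it down with shut fingertips until it dropped. The job was handed in at about 21 s of the 72 s allowed.

- **Slot:** I found it with the wrist camera, and the plate went in on the first try without touching the mouth plate.
- **Forces:** The highest contact reading was about 6 N, sideways and upward as the corners met the catches. I only read the force at the end of each move, so brief peaks in between were not recorded. The catches read weaker than the stated 6 to 15 N.
- **Plate:** The last wrist picture shows it upright, and its tab and shoulder positions fit it standing on the box floor (tab top about 79 mm above the bench). Both catches are clear.
- **Rest of the bench:** The side and top pictures show both good plates still in the rack, and the bystanders look unmoved. That is by eye; I did not measure them. The arm hides part of the bench by the box in the top view, and the indicator shows only in the side view.
- **Robot:** The fingers were raised clear of the box, touching nothing.

No check failed or disagreed, apart from the low catch force.

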